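# Load the copper blank onto the stake with the loading fork

## Task

Two loading forks lie on the bench, each with a metal disc lying loose on its tines. Take the fork with the copper disc by its wooden grip, carry the disc level on the tines to the upright steel stake and lower the fork around the stake so that the disc is left lying centred on top; then draw the fork out backwards and leave it lying flat on the bench, clear of the stake. Keep fingers off the copper disc, and leave the other fork's blue disc where it is.

Things in the scene. Friction and masses are not known exactly. Their poses are not given: they have to be found in the camera images.
- copper_blank_center (a point): Centre of the copper-red disc, 72 mm across, 4 mm thick, about 0.14 kg, lying loose on the fork's two tines within about 6 mm of their resting spot, 100 mm ahead of the grip; its underside starts 4 mm above the bench. z is the disc's axis.
- fork_grip (a point): Fork carrying the copper disc, flat on the bench, loose, 0.3 kg. Point inside its upright wooden grip, 35 mm above the fork's underside; x to the tines, z up. Grip 64 (x) x 18 mm, top 50 mm above underside, centred here; grip firmly, loaded it balances up to 40 mm ahead. Under it a 4 mm steel plate, 90 mm behind to 60 ahead, then two 10 mm wide tines, 60 to 135 mm ahead, 52 mm gap, 72 mm overall.
- stake_top (a point): Centre of the flat top of the stake, a fixed upright steel post 28 mm across; its top is 60 mm above the bench. It stands on a round green foot 60 mm across and 8 mm high. z up. It fits between the fork's tines, 12 mm to spare each side, from any direction. Drawing the fork back 70 mm clears the foot.
- blue_blank_center (a point): Centre of the blue-enamelled disc, same size as the copper one, on the tines of the other, identical fork: not to be moved.
Mind the look-alikes: they are no part of the job. Leave any pink or red look-alike of the part that bears stake_top alone.

How it is judged:
By the outcome, as a careful person would: the job done as asked, in the order asked, and still so for the second after the job is handed in, with the robot touching nothing.
It also fails if it takes over 48 s, if anything falls off the work surface, if the arm or the gripper's body presses on something with over 40 N, if the wrist force passes 120 N, or if a joint passes its speed limit or range.

## Robot

A 7-joint arm with a two-finger parallel gripper is mounted at the origin on the work surface. World frame = base frame: x ahead of the robot, y to its left, z up, the work surface at z = 0. Lengths are in m, angles in rad, forces in N, time in s.
With the tool pointing down it reaches from about 0.4 to 0.875 m from the base axis. Payload 19.3 kg.
Tool frame: the origin (TCP) lies at the very end of the fingers, on their centre line; the grasp point (between the pads) lies 19 mm behind it; z points along the fingers, y is the line along which they close (so a half turn about z gives the same grasp; the last joint's range is limited). The gripper opens to 85 mm and grips with 20 to 120 N. Pads are 22 mm wide; open, the fingers measure 114 mm over their backs; the gripper's body (76 mm by 85 mm) begins 54 mm behind the grasp point. The pads swing forward as they close: fully open they stand 13 mm farther back than shut.
Start: joints at [-1.34, 0.521, -0.036, 1.599, 0.021, 1.021, -0.113], TCP at [0.185, 0.597, 0.194] pointing down, gripper open.
Joint ranges: [-2.91, 2.91], [-0.3, 2.13], [-1.5, 1.42], [0.17, 2.43], [-1.26, 4.41], [0.16, 1.93], [-2.52, 2.52]. Speed limits (rad/s): [1.89, 1.89, 2.39, 2.39, 3.01, 3.01, 3.01].

## Interface

Orientations are given as [roll, pitch, yaw] about the fixed x, y, z axes, in that order (R = Rz(yaw) Ry(pitch) Rx(roll)).
In Python, from workcell import bot gives the robot as it stands.
- The arm moves only by the tool jog_arm, never from a script. Its argument "motion" is a list of rows, each a list of 5 numbers: the shift along the tool's x, y, z scaled (see below), then the turn about the tool's z scaled (see below), then the opening, from 0 (shut) to 1 (fully open). A call has 1 to 12 rows; each row shifts and turns the commanded pose from where the row before left it, along the tool's axes as they then stand; what a row does not reach is not made up. The controller multiplies each number of a shift by 30 mm and each number of a turn by 0.08 rad. A row lasts 1/10 s, in which the tool goes at most 50 mm and 8.59 degrees, less where a joint would pass 70% of its speed; a pose out of reach is approached as far as the arm can. A call with a number of a shift or a turn outside -1 to 1 is refused whole. A call with a gripper value outside its range is refused whole. The fingers move at their own pace and stop on an object; "newtons" is the grip in N (left out, the last holds). Time passes only in rows, so rows that do not move let the fingers close. It gives the time, the measured TCP pose, the force, the opening and the grip force at its end, in the units of the state.
- bot.observe(): the state, without advancing time (a new reading comes with each control period).
- bot.grab_frame(name): name is "scene" or "top" or "wrist"; returns a dict with "pixels" (384x512x3 uint8, red, green, blue), "fovy" (degrees; the focal length in pixels is half the picture's height over the tangent of half this angle, whatever the lens; pixels are square), "cx", "cy" (the principal point, pixels), "rvec" (rotation vector, rad) and "tvec" (3), from world to camera coordinates, as OpenCV has them; the wrist camera has in their place "mount" (4x4, takes a point from camera to tool coordinates, whose origin is the TCP and whose axes are the flange's). Camera axes: x right, y down, z forward; pixel columns grow to the right and rows downward; lengths in m; the calibration is good to about 2 mm. The wrist camera is an equidistant fisheye: a pixel r from the principal point sees the ray r / f radians off the axis. A picture is of the moment at which its call begins: read the wrist's pose just before it. There is no depth.
- bot.job_done(): hands the job in; it is judged then, once.
The state is a dict: "clock": time; "qpos": joint angles; "qd": joint speeds; "joint_efforts": joint torques, N m; "position": TCP position; "tool_rot": TCP orientation; "force": force on the tool from outside, world axes, zero at the start; "moment": the same for the moment, N m; "grip_width": finger opening in m; "finger_force": force on a finger pad.
Only numpy, scipy, OpenCV 4.12 (cv2) and the standard library are available. Lean on these libraries where they do the work, as an engineer would, in place of code of your own. Each camera call takes 0.05 s, during which the arm holds its last target. There are 200 camera calls.

## Working session

There is one attempt and no reset: what is moved stays moved. The work goes in short steps, Python scripts to look and compute and a tool call to move; the robot and the scene stay as the last step left them, time stands still between calls to the robot, and variables do not carry over. Pictures are saved under pics/ and viewed, at most 10 in all, crops included, and the job is handed in when it is done.

Besides the shell and the picture viewer there is one more tool, called after "Call:" as name(argument=value, ...), one argument or row to a line, values as JSON. jog_arm: Moves the arm, as the interface text tells. Shifts and turns lie within -1 to 1; 1 stands for 30 mm of shift or 0.08 rad of turn. Its arguments: {"type":"object","properties":{"motion":{"type":"array","items":{"type":"array","items":{"type":"number"}}},"newtons":{"type":"number"}},"required":["motion"]}

```bash
mkdir -p pics; cat > h.py <<'E'
import numpy as np, cv2
from workcell import bot
def cam(n):
    s=bot.observe(); f=bot.grab_frame(n); return s,f
def save(f,p): cv2.imwrite(p,f["pixels"][:,:,::-1])
def ray(f,u,v):
    h=f["pixels"].shape[0]; F=h/2/np.tan(np.radians(f["fovy"])/2)
    R=cv2.Rodrigues(np.array(f["rvec"],float))[0]; t=np.array(f["tvec"],float).ravel()
    d=R.T@np.array([(u-f["cx"])/F,(v-f["cy"])/F,1]); return -R.T@t,d
def onz(f,u,v,z):
    o,d=ray(f,u,v); return o+d*(z-o[2])/d[2]
E
python3 - <<'E'
from h import *
s,f=cam("top"); save(f,"pics/top.png"); s2,g=cam("scene"); save(g,"pics/scene.png")
print({k:np.round(s[k],3) for k in("clock","position","tool_rot","grip_width")})
for a in(f,g): print(a["fovy"],a["cx"],a["cy"],a["rvec"],a["tvec"])
import pickle; pickle.dump((f,g),open("fg.pkl","wb"))
E
```

```text
{'clock': np.float64(0.0), 'position': array([0.185, 0.597, 0.193]), 'tool_rot': array([-3.14 ,  0.   ,  2.841]), 'grip_width': np.float64(0.085)}
53.080267874098034 262.0679661675907 196.77729414122936 [ 2.16631111 -2.12401762  0.13242618] [-0.01393268  0.59832181  1.04392697]
56.76214410322616 253.37173781645174 190.330293339758 [ 0.67115085  2.61666145 -1.18740922] [ 0.51548296 -0.14403105  1.04848076]
```

View pics/top.png

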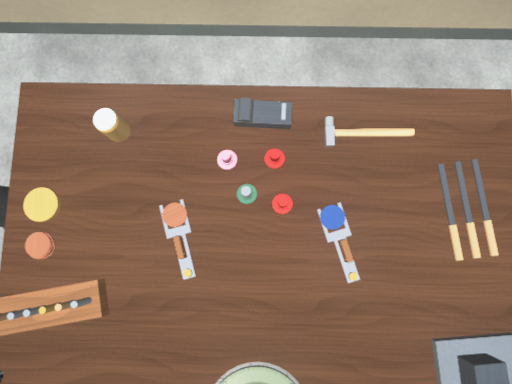

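View pics/scene.png

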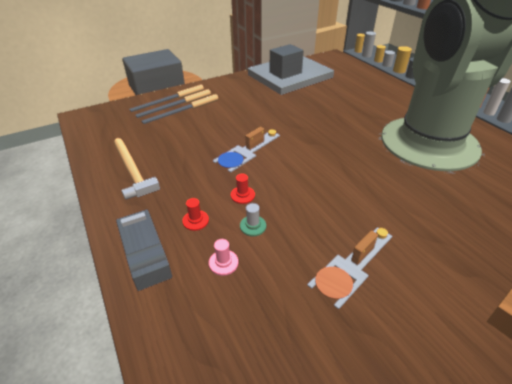

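The top view shows the copper disc at (175,215) on its fork, with the grip at (179,247) and its tail at (187,272). The steel stake on its green foot is at (247,193), and the blue fork is on the right. The scene view agrees: copper disc (335,282), grip (366,247), stake (253,215), with red and pink look-alikes around the stake.

```bash
cat > m.py <<'E'
from h import *
import pickle
def hsv(f): return cv2.cvtColor(f["pixels"],cv2.COLOR_RGB2HSV)
def blob(f,lo,hi,near,rad):
    m=cv2.inRange(hsv(f),lo,hi); k=np.zeros_like(m); cv2.circle(k,near,rad,255,-1); m&=k
    n,l,st,c=cv2.connectedComponentsWithStats(m)
    if n<2: return None
    i=1+np.argmax(st[1:,4]); return c[i],st[i,4],(l==i)
E
python3 - <<'E'
from m import *
f,g=pickle.load(open("fg.pkl","rb"))
H=hsv(f);Hg=hsv(g)
print("hsv",H[215,175],H[247,179],H[193,255],H[189,246],H[272,187],Hg[282,335],Hg[250,366],Hg[228,253],Hg[212,253])
def tri(a,b):
    o1,d1=ray(f,*a);o2,d2=ray(g,*b);A=np.c_[d1,-d2];x=np.linalg.lstsq(A,o2-o1,rcond=None)[0]
    p,q=o1+d1*x[0],o2+d2*x[1];return (p+q)/2,np.linalg.norm(p-q)
for n,lo,hi,a,ra,b,rb,z in [("copper",(3,120,120),(14,255,255),(175,215),20,(335,282),28,.008),
  ("blue",(105,120,60),(130,255,255),(332,217),20,(230,160),25,.008),
  ("yellow",(18,120,120),(32,255,255),(187,272),10,(382,233),12,.006),
  ("foot",(60,80,40),(90,255,255),(247,193),16,(253,222),20,.008),
  ("grip",(3,100,40),(14,255,255),(179,247),15,(366,246),22,.03)]:
    r,s=blob(f,lo,hi,a,ra),blob(g,lo,hi,b,rb)
    for ff,q in((f,r),(g,s)):
        if q is None: print(n,None);continue
        hull=cv2.convexHull(np.argwhere(q[2])[:,::-1].astype(np.int32)); c=cv2.minEnclosingCircle(hull)
        mm=cv2.moments(hull); cc=(mm["m10"]/mm["m00"],mm["m01"]/mm["m00"])
        print(n,np.round(q[0],1),q[1],np.round(cc,1),"plane",np.round(onz(ff,*cc,z),4))
# stake top: grey pixels
for ff,c,r in((f,(246,190),9),(g,(253,210),12)):
    hh=hsv(ff); m=(hh[...,1]<60)&(hh[...,2]>90); k=np.zeros(m.shape,np.uint8); cv2.circle(k,c,r,1,-1); m=m&(k>0)
    p=np.argwhere(m)[:,::-1]; print("stake",p.mean(0),len(p),p.min(0),p.max(0),onz(ff,*p.mean(0),.06))
big=np.hstack([cv2.resize(f["pixels"][170:290,150:270],(400,400),interpolation=cv2.INTER_CUBIC),cv2.resize(g["pixels"][180:310,200:400],(400,260)[:2],interpolation=cv2.INTER_CUBIC) if 0 else cv2.resize(g["pixels"][185:305,280:400],(400,400),interpolation=cv2.INTER_CUBIC)])
cv2.imwrite("pics/zoom.png",big[:,:,::-1])
E
```

```text
hsv [ 10 114 230] [ 13 118 212] [ 76  83 185] [107  16 230] [ 25 104 242] [ 10 142 217] [ 13 148 143] [ 70  82 115] [120  11 164]
copper [185.7 210.8] 6 [185.6 210.7] plane [0.5581 0.2192 0.008 ]
copper [331.3 279.4] 1097 [331.5 277.5] plane [0.5472 0.2461 0.008 ]
blue [332.1 216.7] 447 [332.1 216.7] plane [ 0.5489 -0.2047  0.008 ]
blue [230.1 159.3] 292 [230.1 159.2] plane [ 0.5519 -0.1984  0.008 ]
yellow None
yellow [381.9 232.3] 83 [381.9 232.3] plane [0.3777 0.2049 0.006 ]
foot [247.  195.7] 125 [246.5 193.8] plane [0.6109 0.0439 0.008 ]
foot [253.  227.3] 248 [252.8 225.7] plane [0.6156 0.0518 0.008 ]
grip [174.5 248.5] 394 [174.6 248.7] plane [0.4485 0.2403 0.03  ]
grip [360.1 241.3] 841 [360.  241.6] plane [0.4546 0.2157 0.03  ]
stake [245.78512397 191.00826446] 121 [237 184] [254 197] [0.61115015 0.04314715 0.06      ]
stake [252.42677824 212.10041841] 239 [244 203] [261 222] [0.62007131 0.05999599 0.06      ]
```

View pics/zoom.png

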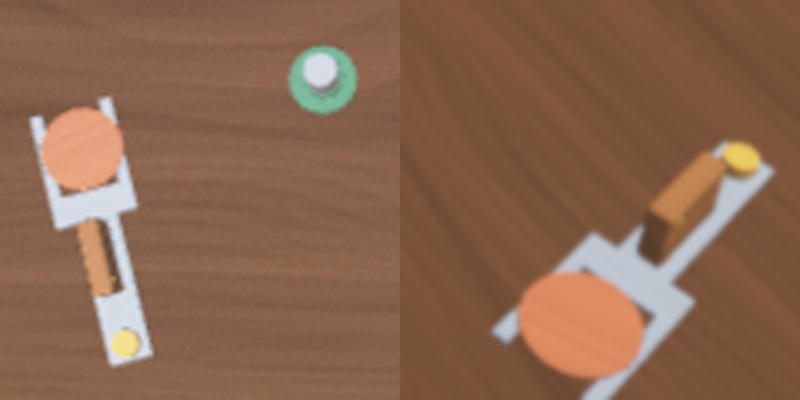

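```bash
python3 - <<'E'
from m import *
f,g=pickle.load(open("fg.pkl","rb"))
zp=lambda x,y:(150+x/3.3333-.35,170+y/3.3333-.35)
P=lambda x,y,z=.004:onz(f,*zp(x,y),z)[:2]
c1,c2,t1,t2=P(110,365),P(152,353),P(36,118),P(105,98)
tail,tip=(c1+c2)/2,(t1+t2)/2; d=tip-tail;L=np.linalg.norm(d)
print("len",L,"w",np.linalg.norm(t1-t2),np.linalg.norm(c1-c2),"yaw",np.arctan2(d[1],d[0]),"grip",tail+d*90/225,"spot",tail+d*190/225)
for a,b in((55,228),(136,208)): print("plate corner ahead",(P(a,b)-tail)@d/L-.09)
# green top centre by grip top
print("grip top ends",P(87,222,.05),P(104,293,.05))
m=cv2.inRange(hsv(f),(3,90,190),(11,160,255));k=np.zeros_like(m);cv2.circle(k,(175,214),14,255,-1);m&=k
q=np.argwhere(m)[:,::-1];print("disc",q.mean(0),len(q),onz(f,*q.mean(0),.008))
m=cv2.inRange(hsv(g),(3,130,180),(11,190,255));k=np.zeros_like(m);cv2.circle(k,(335,282),24,255,-1);m&=k
q=np.argwhere(m)[:,::-1];print("disc scene",q.mean(0),len(q),onz(g,*q.mean(0),.008))
print("stake",P(320,70,.06),"foot",P(323,79,.008))
for n,u,v in(("red",282,204),("pink",227,160),("red2",275,158)):print(n,onz(f,u,v,.008))
E
```

```text
len 0.2235250383815815 w 0.06255516197476858 0.03702418858446489 yaw 0.2860441148654565 grip [0.45423721 0.22665184] spot [0.54954507 0.2546828 ]
plate corner ahead 0.035277236474137996
plate corner ahead 0.03356993401540577
grip top ends [0.48254696 0.23411321] [0.42470282 0.21712091]
disc [174.3722467  214.24889868] 454 [0.54705642 0.25125323 0.008     ]
disc scene [333.54044549 282.02344666] 853 [0.55017764 0.25623737 0.008     ]
stake [0.61214879 0.04354635] foot [0.61214987 0.04370547]
red [ 0.5829095  -0.05986644  0.008     ]
pink [0.71040606 0.10395202 0.008     ]
red2 [ 0.71895741 -0.03741937  0.008     ]
```

Call:
jog_arm(
  motion=[
    [-0.5,-0.36,0,0,1],
    [-1,-0.72,0,0,1],
    [-1,-0.72,0,0,1],
    [-1,-0.72,0,0,1],
    [-1,-0.72,0,0,1],
    [-1,-0.72,0,0,1],
    [-1,-0.72,0,0,1],
    [-1,-0.72,0,0,1],
    [-1,-0.72,0,0,1],
    [-1,-0.72,0,0,1],
    [-1,-0.72,0,0,1],
    [-0.5,-0.36,0,0,1],
  ],
)

```text
clock: 1.3
position: [0.4316, 0.2685, 0.1936]
tool_rot: [-3.141, 0.001, 2.837]
force: [-0.3, 1.0, -0.4]
grip_width: 0.0855
finger_force: 0.0
```

Call:
jog_arm(
  motion=[
    [0,0,0,-0.9,1],
    [0,0,0,-0.9,1],
    [0,0,0,-0.9,1],
    [0,0,0,-0.9,1],
    [0,0,0,-0.9,1],
    [0,0,0,-0.9,1],
    [0,0,0,-0.9,1],
    [0,0,0,-0.9,1],
    [0,0,0,0,1],
    [0,0,0,0,1],
  ],
)

```text
clock: 2.3
position: [0.43, 0.2717, 0.1936]
tool_rot: [-3.141, -0.0, -2.869]
force: [-0.0, -0.1, 1.0]
grip_width: 0.0852
finger_force: 0.0
```

```bash
cat >> m.py <<'E'
from scipy.spatial.transform import Rotation as Ro
def go(s,tgt,yaw=None):
    R=Ro.from_euler("xyz",s["tool_rot"]).as_matrix()
    d=R.T@(np.array(tgt)-s["position"]); print("pos",np.round(s["position"],4),"rot",np.round(s["tool_rot"],3),"units",np.round(d/.03,2))
    if yaw is not None: print("turn units",round(float(-((yaw-s["tool_rot"][2]+np.pi)%(2*np.pi)-np.pi)/.08),2))
def wonz(s,f,u,v,z):
    F=f["pixels"].shape[0]/2/np.tan(np.radians(f["fovy"])/2)
    x=np.array([u-f["cx"],v-f["cy"]]);r=np.hypot(*x);th=r/F
    d=np.r_[x/max(r,1e-9)*np.sin(th),np.cos(th)];M=np.array(f["mount"])
    R=Ro.from_euler("xyz",s["tool_rot"]).as_matrix()
    o=s["position"]+R@M[:3,3];d=R@M[:3,:3]@d;return o+d*(z-o[2])/d[2]
E
python3 - <<'E'
from m import *
s,f=cam("wrist");save(f,"pics/w1.png");pickle.dump((s,f),open("w1.pkl","wb"))
go(s,[.466,.230,.12],.286+np.pi);print(s["clock"])
E
```

```text
pos [0.43   0.2717 0.1936] rot [-3.141 -0.    -2.869] units [-0.78 -1.66  2.45]
turn units -0.17
2.3
```

View pics/w1.png

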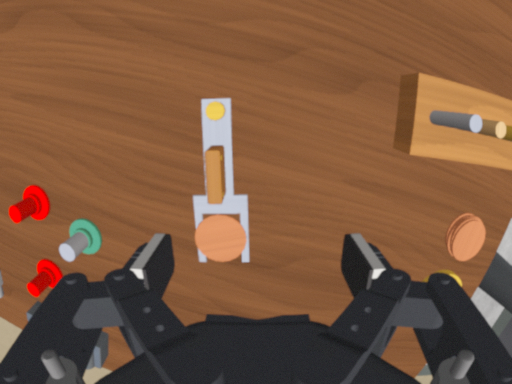

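The wrist view shows the fork nearly vertical: tail edge at (216,98), tine tips at (203,262) and (244,262), disc at (220,238), stake top at (68,252).

```bash
python3 - <<'E'
from m import *
s,f=pickle.load(open("w1.pkl","rb"))
P=lambda u,v,z=.004:wonz(s,f,u,v,z)[:2]
tail=(P(203,99)+P(231,98))/2; tip=(P(203,262)+P(245,261))/2;d=tip-tail;L=np.linalg.norm(d)
print(L,np.arctan2(d[1],d[0]),"grip",tail+d*90/225,"spot",tail+d*190/225)
print("disc",P(220.5,238,.008),"stake",P(68,251,.06),"grip top",P(214,150,.05),P(216,203,.05))
g=tail+d*90/225+.012*d/L
go(s,[*g,.12],np.arctan2(d[1],d[0])+np.pi)
E
```

```text
0.22495269322170114 0.2799996096313157 grip [0.45590685 0.22691673] spot [0.5519922  0.25454645]
disc [0.54781821 0.25127575] stake [0.61155921 0.04542565] grip top [0.42455785 0.21944046] [0.48419276 0.23612947]
pos [0.43   0.2717 0.1936] rot [-3.141 -0.    -2.869] units [-0.83 -1.67  2.45]
turn units -0.09
```

Call:
jog_arm(
  motion=[
    [-0.42,-0.84,0.5,-0.1,1],
    [-0.41,-0.83,1,0,1],
    [0,0,1,0,1],
    [0,0,1,0,1],
    [0,0,1,0,1],
    [0,0,0.8,0,1],
    [0,0,0.5,0,1],
    [0,0,0,0,1],
    [0,0,0,0,1],
  ],
  newtons=110,
)

```text
clock: 3.25
position: [0.4678, 0.2309, 0.0199]
tool_rot: [-3.141, -0.0, -2.859]
force: [0.3, -0.4, 0.7]
grip_width: 0.0854
finger_force: 0.0
```

```bash
python3 - <<'E'
from m import *
s=bot.observe();go(s,[.467,.230,.019],.283+np.pi);print(s["force"],s["clock"])
E
```

```text
pos [0.4678 0.2309 0.0199] rot [-3.141 -0.    -2.859] units [ 0.03 -0.02  0.03]
turn units -0.01
[ 0.29886392 -0.37976765  0.65104986] 3.25
```

Call:
jog_arm(
  motion=[
    [0,0,0,0,0.6],
    [0,0,0,0,0.45],
    [0,0,0,0,0.35],
    [0,0,0,0,0.3],
    [0,0,0,0,0.26],
    [0,0,0,0,0.23],
    [0,0,0,0,0.2],
    [0,0,0,0,0.15],
    [0,0,0,0,0],
    [0,0,0,0,0],
    [0,0,0,0,0],
  ],
  newtons=110,
)

```text
clock: 4.35
position: [0.4677, 0.2309, 0.0196]
tool_rot: [-3.142, -0.0, -2.858]
force: [-0.5, 0.1, 0.4]
grip_width: 0.0001
finger_force: 0.0
```

Call:
jog_arm(
  motion=[
    [0,0,-0.05,0,0],
    [0,0,-0.1,0,0],
    [0,0,-0.2,0,0],
    [0,0,-0.2,0,0],
    [0,0,-0.1,0,0],
    [0,0,-0.05,0,0],
    [0,0,0,0,0],
  ],
)

```text
clock: 5.05
position: [0.4678, 0.231, 0.0408]
tool_rot: [3.142, 0.0, -2.858]
force: [0.5, 0.1, -0.3]
grip_width: 0.0003
finger_force: 0.0
```

```bash
python3 - <<'E'
from m import *
s,f=cam("wrist");save(f,"pics/w2.png");s,g=cam("scene")
print(s["force"],s["moment"],s["position"],s["tool_rot"],s["clock"])
a=cv2.resize(g["pixels"][180:300,280:400],(384,384),interpolation=cv2.INTER_CUBIC)
cv2.imwrite("pics/w2.png",np.hstack([f["pixels"][:,:400],a])[:,:,::-1])
E
```

```text
[0.2584688  0.40368391 0.38855112] [-0.03051775 -0.0265473   0.01121555] [0.4677159  0.23088698 0.04064577] [-3.14156644e+00  8.23828323e-05 -2.85841037e+00] 5.1
```

View pics/w2.png

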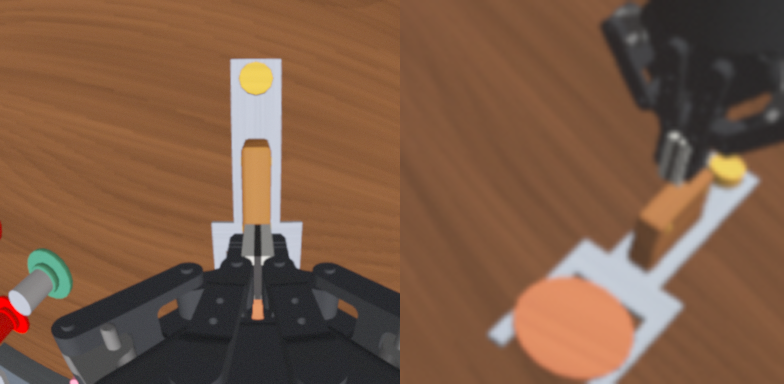

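```bash
python3 - <<'E'
from m import *
s=bot.observe();f,g=pickle.load(open("fg.pkl","rb"))
def pr(f,p):
    F=192/np.tan(np.radians(f["fovy"])/2);K=np.array([[F,0,f["cx"]],[0,F,f["cy"]],[0,0,1.]])
    return cv2.projectPoints(np.array([p],float),np.array(f["rvec"]),np.array(f["tvec"]),K,None)[0].ravel()
for n,p in(("tcp",s["position"]),("g0",[.4245,.2185,.05]),("g1",[.4835,.2355,.05]),("g1b",[.4835,.2355,.004])):
    u=pr(g,p);print(n,"scene",u,"zoom",400+(u[0]-280)*3.2,(u[1]-180)*3.2)
s,w=cam("wrist");M=np.array(w["mount"]);R=Ro.from_euler("xyz",s["tool_rot"]).as_matrix()
print(M)
def pw(p):
    c=M[:3,:3].T@(R.T@(np.array(p)-s["position"])-M[:3,3]);F=192/np.tan(np.radians(w["fovy"])/2)
    r=np.hypot(c[0],c[1]);th=np.arctan2(r,c[2]);return c[:2]/r*th*F+[w["cx"],w["cy"]]
for p in(s["position"],[.4245,.2185,.05],[.4835,.2355,.05]):print(pw(p))
P=lambda u,v,z=.004:wonz(s,w,u,v,z)[:2]
print("tail",P(231,58),P(281,58),"plate",P(213,223),P(302,223),"griptop rear",P(257,148,.05))
t,h=cam("top");save(h,"pics/t2.png")
a=cv2.resize(h["pixels"][190:290,140:240],(600,600),interpolation=cv2.INTER_CUBIC);cv2.imwrite("pics/t2.png",a[:,:,::-1])
print("tcp top zoom",(pr(h,s["position"])-[140,190])*6)
E
```

```text
tcp scene [361.07929037 245.75095048] zoom 659.4537291855082 210.40304152357322
g0 scene [374.24466332 230.55695876] zoom 701.5829226165683 161.78226803250936
g1 scene [357.28340506 247.292222  ] zoom 647.3068961846238 215.33511038987746
g1b scene [353.19864084 261.91354789] zoom 634.2356506728395 262.12335326284483
[[-3.58160886e-04 -9.60982768e-01 -2.76608009e-01  6.96985963e-02]
 [ 9.99998609e-01  1.06401405e-04 -1.66448653e-03 -4.04188189e-04]
 [ 1.62897435e-03 -2.76608220e-01  9.60981394e-01 -1.80155789e-01]
 [ 0.00000000e+00  0.00000000e+00  0.00000000e+00  1.00000000e+00]]
[258.3552953  213.53299302]
[258.7103164  146.70290437]
[258.34591395 242.84983248]
tail [0.37364361 0.18317305] [0.36369918 0.21757596] plate [0.49920934 0.20257734] [0.47939651 0.27057902] griptop rear [0.42550712 0.21776257]
tcp top zoom [224.56281973 310.60504054]
```

View pics/t2.png

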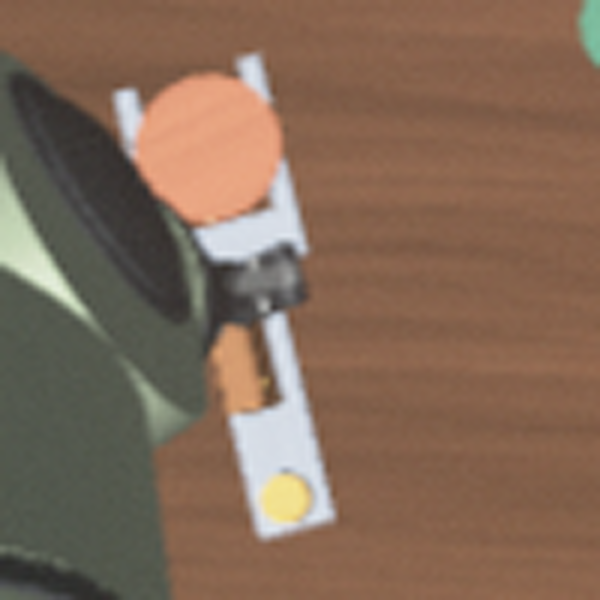

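```bash
python3 - <<'E'
from m import *
f,g=pickle.load(open("fg.pkl","rb"))
s,w=cam("wrist");M=np.array(w["mount"]);R=Ro.from_euler("xyz",s["tool_rot"]).as_matrix()
F=192/np.tan(np.radians(w["fovy"])/2);Fg=192/np.tan(np.radians(g["fovy"])/2)
K=np.array([[Fg,0,g["cx"]],[0,Fg,g["cy"]],[0,0,1.]])
for z in(0,-.01,-.02,-.03,-.04):
    q=np.array([0,0,z]);c=M[:3,:3].T@(q-M[:3,3]);r=np.hypot(c[0],c[1]);th=np.arctan2(r,c[2])
    u=cv2.projectPoints((s["position"]+R@q)[None],np.array(g["rvec"]),np.array(g["tvec"]),K,None)[0].ravel()
    print(z,c[:2]/r*th*F+[w["cx"],w["cy"]],400+(u[0]-280)*3.2,(u[1]-180)*3.2)
s2,n=cam("scene");a=cv2.resize(n["pixels"][190:260,330:400],(560,560),interpolation=cv2.INTER_CUBIC)
b=cv2.resize(w["pixels"][190:260,220:300],(240,210),interpolation=cv2.INTER_CUBIC);o=np.zeros((560,800,3),np.uint8);o[:,:560]=a;o[:210,560:]=b
cv2.imwrite("pics/z3.png",o[:,:,::-1])
E
```

```text
0 [258.35530646 213.53294843] 659.4744204863277 210.43638680239175
-0.01 [258.38594577 219.36752972] 662.518801086839 199.90220933281807
-0.02 [258.41953945 225.82030419] 665.6213736578757 189.16667578289116
-0.03 [258.45649406 232.98784933] 668.7838227694871 178.22395719684656
-0.04 [258.49728225 240.98599203] 672.007898646281 167.0679974407579
```

View pics/z3.png

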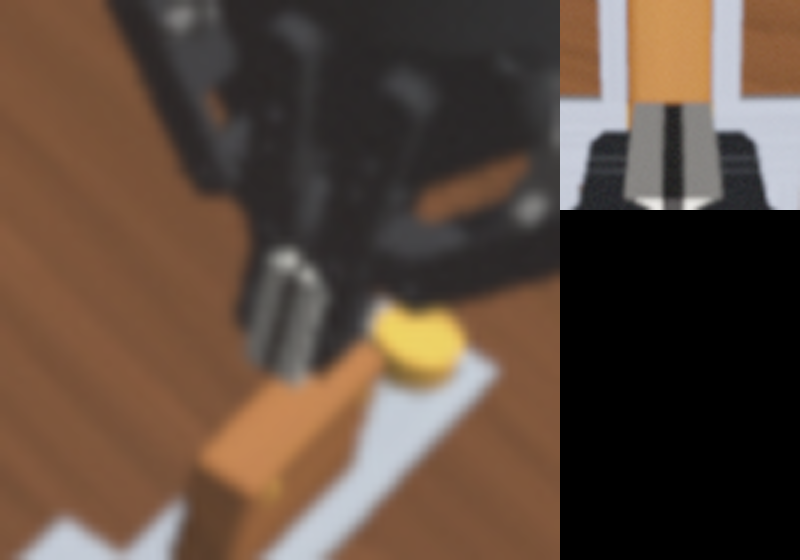

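The fingers closed just above the grip. Both views put the real fingertips about 30 mm higher than the reported TCP, and the fork is undisturbed. I'll open, go down in small steps while watching the force, and close again.

Call:
jog_arm(
  motion=[
    [0,0,0,0,1],
    [0,0,0,0,1],
    [0,0,0,0,1],
    [0,0,0,0,1],
    [0,0,0,0,1],
    [0,0,0.3,0,1],
    [0,0,0.4,0,1],
    [0,0,0.2,0,1],
    [0,0,0.1,0,1],
    [0,0,0,0,1],
  ],
)

```text
clock: 6.35
position: [0.4674, 0.2307, 0.01]
tool_rot: [-3.141, -0.001, -2.858]
force: [-0.5, 0.5, 1.2]
grip_width: 0.0856
finger_force: 0.0
```

Call:
jog_arm(
  motion=[
    [0,0,0.07,0,1],
    [0,0,0.07,0,1],
    [0,0,0,0,1],
  ],
)

```text
clock: 6.65
position: [0.4677, 0.2309, 0.0063]
tool_rot: [-3.142, -0.0, -2.858]
force: [-0.2, 0.1, -0.5]
grip_width: 0.0856
finger_force: 0.0
```

Call:
jog_arm(
  motion=[
    [0,0,0.06,0,1],
    [0,0,0.06,0,1],
    [0,0,0,0,1],
  ],
)

```text
clock: 6.95
position: [0.4676, 0.2309, 0.0026]
tool_rot: [-3.142, -0.0, -2.858]
force: [-0.3, -0.3, -0.2]
grip_width: 0.0852
finger_force: 0.0
```

```bash
python3 - <<'E'
from m import *
s,w=cam("wrist");s2,n=cam("scene");print(s["position"],s["force"],s["grip_width"],s["clock"])
a=cv2.resize(n["pixels"][180:260,320:400],(480,480),interpolation=cv2.INTER_CUBIC)
o=np.zeros((480,800,3),np.uint8);o[:,:480]=a;o[:240,480:]=cv2.resize(w["pixels"],(320,240))
cv2.imwrite("pics/z4.png",o[:,:,::-1])
E
```

```text
[0.46759479 0.23088136 0.00261578] [-0.26730094 -0.31981493 -0.24366974] 0.08518055859677458 6.95
```

View pics/z4.png

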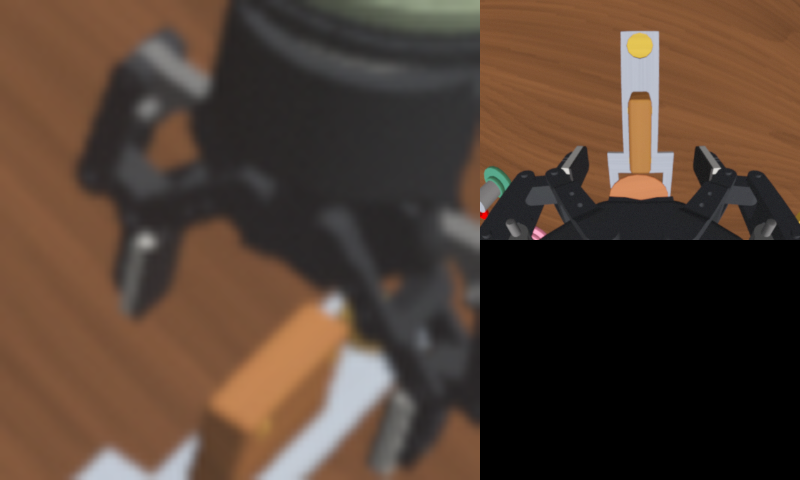

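The gripper is centred on the grip in the wrist inset, but the scene view shows the open fingertips only about 40 mm above the bench. I'll go another 12 mm down, then close.

Call:
jog_arm(
  motion=[
    [0,0,0.1,0,1],
    [0,0,0.1,0,1],
    [0,0,0.1,0,1],
    [0,0,0.1,0,1],
    [0,0,0,0,1],
  ],
)

```text
clock: 7.55
position: [0.4675, 0.2308, -0.0097]
tool_rot: [-3.141, -0.001, -2.858]
force: [0.3, 0.2, 0.8]
grip_width: 0.0854
finger_force: 0.0
```

Call:
jog_arm(
  motion=[
    [0,0,0,0,0.6],
    [0,0,0,0,0.45],
    [0,0,0,0,0.35],
    [0,0,0,0,0.3],
    [0,0,0,0,0.26],
    [0,0,0,0,0.23],
    [0,0,0,0,0.2],
    [0,0,0,0,0.15],
    [0,0,0,0,0],
    [0,0,0,0,0],
    [0,0,0,0,0],
  ],
  newtons=110,
)

```text
clock: 8.65
position: [0.4678, 0.2309, -0.0088]
tool_rot: [-3.142, 0.0, -2.858]
force: [-2.4, -1.9, 11.5]
grip_width: 0.016
finger_force: 108.1
```

Call:
jog_arm(
  motion=[
    [0,0,-0.03,0,0],
    [0,0,-0.06,0,0],
    [0,0,-0.1,0,0],
    [0,0,-0.12,0,0],
    [0,0,-0.12,0,0],
    [0,0,-0.1,0,0],
    [0,0,-0.06,0,0],
    [0,0,-0.03,0,0],
    [0,0,0,0,0],
  ],
)

```text
clock: 9.55
position: [0.4677, 0.2309, 0.0095]
tool_rot: [3.142, 0.0, -2.858]
force: [0.4, -0.5, -4.8]
grip_width: 0.0154
finger_force: 107.5
```

```bash
python3 - <<'E'
from m import *
s,w=cam("wrist");s2,n=cam("scene");print(s["position"],s["force"],s["moment"],s["grip_width"],s["clock"])
a=cv2.resize(n["pixels"][180:300,280:400],(480,480),interpolation=cv2.INTER_CUBIC)
o=np.zeros((480,800,3),np.uint8);o[:,:480]=a;o[:240,480:]=cv2.resize(w["pixels"],(320,240))
cv2.imwrite("pics/z5.png",o[:,:,::-1])
E
```

```text
[0.46772869 0.23092942 0.00947951] [ 0.442324   -0.53231857 -4.8036622 ] [-0.04721552  0.10254959  0.03442385] 0.015401842371848004 9.55
```

View pics/z5.png

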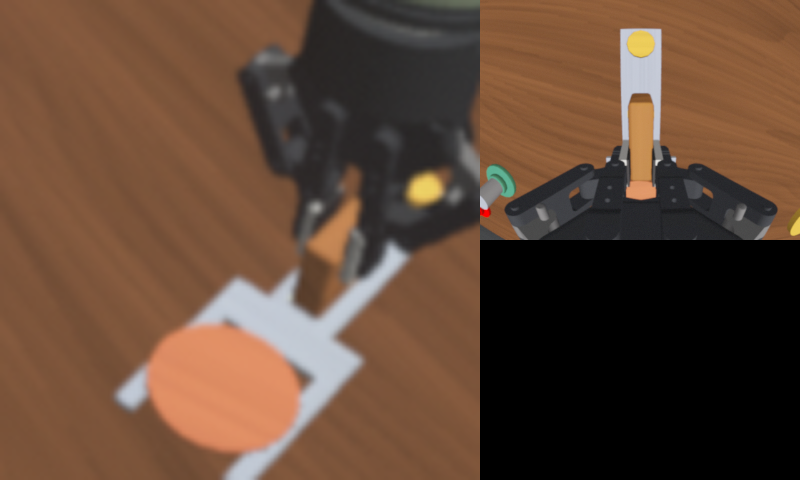

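The lift worked: the force matches fork plus disc (4.8 N), the disc is on the tines, and the fork looks nearly level. Next I'll raise it gently and turn it.

Call:
jog_arm(
  motion=[
    [0,0,-0.1,0,0],
    [0,0,-0.2,0,0],
    [0,0,-0.3,0,0],
    [0,0,-0.4,0,0],
    [0,0,-0.4,0,0],
    [0,0,-0.4,0,0],
    [0,0,-0.4,0,0],
    [0,0,-0.3,0,0],
    [0,0,-0.2,0,0],
    [0,0,-0.15,0,0],
    [0,0,-0.1,0,0],
    [0,0,-0.05,0,0],
  ],
)

```text
clock: 10.85
position: [0.4676, 0.2309, 0.0994]
tool_rot: [-3.142, -0.0, -2.858]
force: [0.5, 0.2, -4.8]
grip_width: 0.0157
finger_force: 107.7
```

Call:
jog_arm(
  motion=[
    [0,0,0,0.15,0],
    [0,0,0,0.3,0],
    [0,0,0,0.45,0],
    [0,0,0,0.6,0],
    [0,0,0,0.6,0],
    [0,0,0,0.6,0],
    [0,0,0,0.6,0],
    [0,0,0,0.6,0],
    [0,0,0,0.6,0],
    [0,0,0,0.6,0],
    [0,0,0,0.6,0],
    [0,0,0,0.6,0],
  ],
)

```text
clock: 12.05
position: [0.4676, 0.2309, 0.0992]
tool_rot: [-3.141, -0.0, 2.917]
force: [0.2, -0.8, -4.7]
grip_width: 0.016
finger_force: 107.7
```

Call:
jog_arm(
  motion=[
    [0,0,0,0.6,0],
    [0,0,0,0.6,0],
    [0,0,0,0.6,0],
    [0,0,0,0.6,0],
    [0,0,0,0.6,0],
    [0,0,0,0.6,0],
    [0,0,0,0.5,0],
    [0,0,0,0.35,0],
    [0,0,0,0.2,0],
    [0,0,0,0.1,0],
    [0,0,0,0,0],
  ],
)

```text
clock: 13.15
position: [0.4677, 0.2309, 0.0994]
tool_rot: [-3.141, 0.0, 2.541]
force: [0.3, 0.1, -5.3]
grip_width: 0.0158
finger_force: 107.7
```

```bash
python3 - <<'E'
from m import *
s=bot.observe();s2,t=cam("top");s2,n=cam("scene");pickle.dump((s,t,n),open("c1.pkl","wb"))
print(s["position"],s["tool_rot"],s["force"],s["moment"],s["grip_width"],s["clock"])
p=s["position"];yaw=s["tool_rot"][2]+np.pi
d=p+np.array([np.cos(yaw)*.082,np.sin(yaw)*.082,0]);d[2]=.117
F=lambda f:192/np.tan(np.radians(f["fovy"])/2)
out=[]
for f in(t,n):
    K=np.array([[F(f),0,f["cx"]],[0,F(f),f["cy"]],[0,0,1.]])
    u=cv2.projectPoints(d[None],np.array(f["rvec"]),np.array(f["tvec"]),K,None)[0].ravel().astype(int);print(u)
    x,y=np.clip(u-50,0,None);x=min(x,412);y=min(y,284);print("crop",x,y)
    out.append(cv2.resize(f["pixels"][y:y+100,x:x+100],(400,400),interpolation=cv2.INTER_CUBIC))
cv2.imwrite("pics/z6.png",np.hstack(out)[:,:,::-1])
E
```

```text
[0.4676794  0.23092095 0.09935104] [-3.14149045e+00  3.95895126e-07  2.54070881e+00] [ 0.33390321  0.09779828 -5.34435571] [0.06835729 0.13028026 0.02536563] 0.015754581177219864 13.15
[189 215]
crop 139 165
[323 215]
crop 273 165
```

View pics/z6.png

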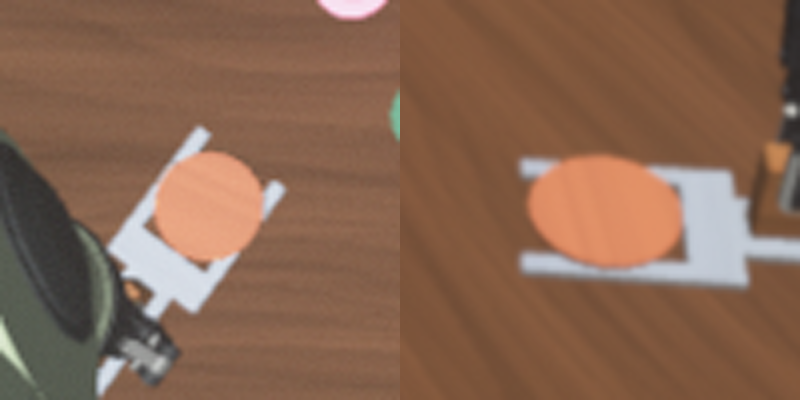

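```bash
cat >> m.py <<'E'
def tri(f,a,g,b):
    o1,d1=ray(f,*a);o2,d2=ray(g,*b);x=np.linalg.lstsq(np.c_[d1,-d2],o2-o1,rcond=None)[0]
    p,q=o1+d1*x[0],o2+d2*x[1];return (p+q)/2,np.linalg.norm(p-q)
def disc(f,near,rad,slo=85):
    m=cv2.inRange(hsv(f),(3,slo,150),(12,200,255));k=np.zeros_like(m);cv2.circle(k,near,rad,255,-1)
    m=cv2.morphologyEx(m&k,cv2.MORPH_OPEN,np.ones((3,3),np.uint8))
    n,l,st,c=cv2.connectedComponentsWithStats(m);i=1+np.argmax(st[1:,4])
    h=cv2.convexHull(np.argwhere(l==i)[:,::-1].astype(np.int32));e=cv2.fitEllipse(h)
    return e[0],np.round(e[1],1)
E
python3 - <<'E'
from m import *
s,t,n=pickle.load(open("c1.pkl","rb"));f0,g0=pickle.load(open("fg.pkl","rb"))
a,b=disc(t,(191,216),19),disc(n,(324,217),26,120);print(a,b)
print("disc",tri(t,a[0],n,b[0]),onz(t,*a[0],.117),onz(n,*b[0],.117))
T=lambda x,y:(139+x/4-.375,165+y/4-.375);S=lambda x,y:(273+(x-400)/4-.375,165+y/4-.375)
print("tips",tri(t,T(239.5,160),n,S(525,215)),"rear",tri(t,T(151,279),n,S(739,228)))
print("stake tri",tri(f0,(245.8,190.8),g0,(252.6,208)))
for z in(.06,):print(onz(g0,252.6,206.5,z))
# stake top face in scene: bright segmentation
h=hsv(g0)[200:224,243:263];print(h[:,10,2])
p=s["position"];d=tri(t,a[0],n,b[0])[0]-p;y=s["tool_rot"][2]+np.pi
print("along",d[0]*np.cos(y)+d[1]*np.sin(y),"lat",-d[0]*np.sin(y)+d[1]*np.cos(y))
E
```

```text
((191.14939880371094, 216.4584503173828), array([26.5, 28.2])) ((323.61334228515625, 216.93064880371094), array([27.5, 39.4]))
disc (array([0.53311423, 0.18196113, 0.11104422]), np.float64(0.0003306132772698391)) [0.5327571  0.18067327 0.117     ] [0.53711048 0.18641839 0.117     ]
tips (array([0.56524873, 0.16449236, 0.1075507 ]), np.float64(4.420838624676974e-05)) rear (array([0.48489895, 0.21979458, 0.10845535]), np.float64(0.0024225718143923267))
stake tri (array([0.61189956, 0.04383983, 0.0546106 ]), np.float64(0.0015361893585857727))
[0.61165683 0.04516435 0.06      ]
[125 118 126 153 198 211 212 212 212 212 210 198 164 134 127 128 128 127
 127 127 127 127 126 126]
along 0.081653507523159 lat -0.0033888306859261516
```

Disc centre is (0.533, 0.1815, ~0.113), the stake top (0.612, 0.0438, 0.06), and the fork is level to 1 mm. Next is a smooth move over the stake.

Call:
jog_arm(
  motion=[
    [-0.12,-0.06,0,0,0],
    [-0.29,-0.14,0,0,0],
    [-0.46,-0.22,0,0,0],
    [-0.58,-0.28,0,0,0],
    [-0.58,-0.28,0,0,0],
    [-0.58,-0.28,0,0,0],
    [-0.58,-0.28,0,0,0],
    [-0.58,-0.28,0,0,0],
    [-0.46,-0.22,0,0,0],
    [-0.29,-0.14,0,0,0],
    [-0.17,-0.08,0,0,0],
    [-0.08,-0.04,0,0,0],
  ],
)

```text
clock: 14.45
position: [0.5469, 0.0928, 0.0994]
tool_rot: [3.142, -0.0, 2.541]
force: [-0.2, 0.8, -5.3]
grip_width: 0.0158
finger_force: 107.7
```

Call:
jog_arm(
  motion=[
    [0,0,0.1,0,0],
    [0,0,0.25,0,0],
    [0,0,0.25,0,0],
    [0,0,0.25,0,0],
    [0,0,0.1,0,0],
    [0,0,0.05,0,0],
    [0,0,0,0,0],
  ],
)

```text
clock: 15.15
position: [0.5467, 0.0931, 0.0692]
tool_rot: [-3.141, -0.0, 2.541]
force: [0.0, -0.4, -5.2]
grip_width: 0.0156
finger_force: 107.7
```

```bash
python3 - <<'E'
from m import *
s=bot.observe();s2,t=cam("top");s2,n=cam("scene");pickle.dump((s,t,n),open("c2.pkl","wb"))
print(s["position"],s["tool_rot"][2],s["force"],s["clock"])
a,b=disc(t,(245,187),20),disc(n,(254,203),30,120);print(a,b)
p,e=tri(t,a[0],n,b[0]);print("disc",p,e,onz(t,*a[0],.085),onz(n,*b[0],.085))
o=[cv2.resize(f["pixels"][y:y+100,x:x+100],(400,400),interpolation=cv2.INTER_CUBIC) for f,x,y in((t,195,140),(n,210,155))]
cv2.imwrite("pics/z7.png",np.hstack(o)[:,:,::-1])
E
```

```text
[0.54671096 0.09306437 0.06924603] 2.5407431966548897 [ 3.62776931e-03 -3.85425862e-01 -5.20816084e+00] 15.15
((247.63467407226562, 188.15809631347656), array([20.3, 25.9])) ((251.79562377929688, 198.9403839111328), array([23.9, 34.7]))
disc [0.61357652 0.03896229 0.07854946] 0.006433206792273142 [0.61529093 0.03690224 0.085     ] [0.614267   0.04721869 0.085     ]
```

View pics/z7.png

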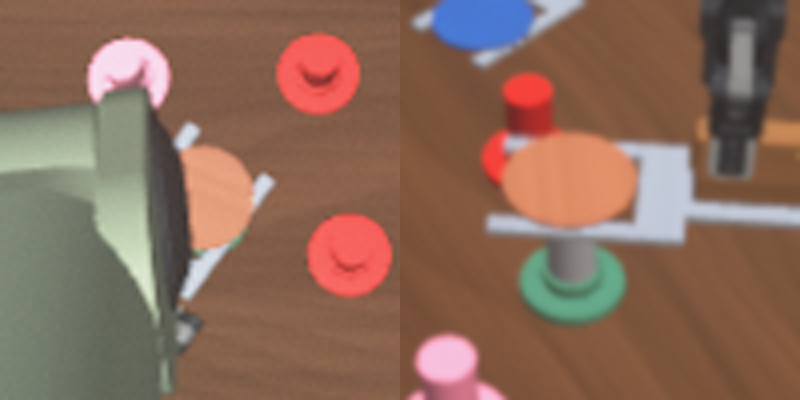

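```bash
python3 - <<'E'
from m import *
from scipy.optimize import least_squares
s,t,n=pickle.load(open("c2.pkl","rb"));f0,g0=pickle.load(open("fg.pkl","rb"))
def edge(f,near,sl,cols,deg):
    im=cv2.GaussianBlur(f["pixels"],(0,0),.6).astype(float); c=im[near[1],near[0]]
    sat=(im[...,0]-im[...,2]) # copper vs grey/brown
    out=[]
    for a in np.radians(np.arange(*deg,5)):
        r=np.arange(5,22,.25);x=near[0]+r*np.cos(a);y=near[1]+r*np.sin(a)
        v=cv2.remap(im[...,0].astype(np.float32)-im[...,2].astype(np.float32),x.astype(np.float32)[None],y.astype(np.float32)[None],1)[0]
        i=np.argmin(np.gradient(cv2.blur(v[None],(3,1))[0]));out.append((x[i],y[i]))
    out=np.array(out);R=sl
    q=least_squares(lambda p:np.hypot(out[:,0]-p[0],out[:,1]-p[1])-p[2],[*near,R],loss="soft_l1",f_scale=.5)
    return q.x
F=192/np.tan(np.radians(t["fovy"])/2)
e=edge(t,(246,189),13.5,None,(-75,80));print("top disc",e,onz(t,*e[:2],.085))
im=f0["pixels"].astype(int);sub=hsv(f0)[180:204,234:262]
m=((sub[...,1]<45)&(sub[...,2]>200)).astype(np.uint8);nn,l,st,c=cv2.connectedComponentsWithStats(m)
for i in range(1,nn):print(st[i],c[i]+[234,180],onz(f0,*(c[i]+[234,180]),.06))
sub=hsv(g0)[195:225,240:266];m=((sub[...,1]<45)&(sub[...,2]>185)).astype(np.uint8);nn,l,st,c=cv2.connectedComponentsWithStats(m)
for i in range(1,nn):print("sc",st[i],c[i]+[240,195],onz(g0,*(c[i]+[240,195]),.06))
a=disc(n,(252,199),22,120);print("sc disc",a,onz(n,*a[0],.085))
E
```

```text
top disc [244.86449886 188.80476686  13.09675496] [0.61337407 0.04437722 0.085     ]
[ 7  6 10 10 77] [245.48051948 190.35064935] [0.61298145 0.04404215 0.06      ]
sc [ 7  9 12  8 78] [252.35897436 207.5       ] [0.61357389 0.04762943 0.06      ]
sc disc ((251.79562377929688, 198.9403839111328), array([23.9, 34.7])) [0.614267   0.04721869 0.085     ]
```

Disc and stake agree within 1 mm in both views, so I'll lower slowly.

Call:
jog_arm(
  motion=[
    [0,0,0.1,0,0],
    [0,0,0.15,0,0],
    [0,0,0.15,0,0],
    [0,0,0.1,0,0],
    [0,0,0.06,0,0],
    [0,0,0.06,0,0],
    [0,0,0.06,0,0],
    [0,0,0.06,0,0],
    [0,0,0.06,0,0],
    [0,0,0.06,0,0],
    [0,0,0.06,0,0],
    [0,0,0.06,0,0],
  ],
)

```text
clock: 16.45
position: [0.5468, 0.0931, 0.0399]
tool_rot: [3.142, 0.0, 2.541]
force: [-0.5, 0.7, -2.9]
grip_width: 0.0159
finger_force: 107.9
```

Call:
jog_arm(
  motion=[
    [0,0,0.06,0,0],
    [0,0,0.06,0,0],
    [0,0,0.1,0,0],
    [0,0,0.1,0,0],
    [0,0,0.1,0,0],
    [0,0,0.1,0,0],
    [0,0,0.05,0,0],
    [0,0,0,0,0],
  ],
)

```text
clock: 17.25
position: [0.5466, 0.093, 0.0227]
tool_rot: [-3.141, -0.0, 2.541]
force: [1.0, 0.4, -2.1]
grip_width: 0.0156
finger_force: 107.9
```

```bash
python3 - <<'E'
from m import *
s=bot.observe();s2,n=cam("scene")
print(s["position"],s["tool_rot"],s["force"],s["clock"])
b=disc(n,(252,206),24,120);print(b,onz(n,*b[0],.064))
s3,t=cam("top")
o=[cv2.resize(f["pixels"][y:y+100,x:x+100],(400,400),interpolation=cv2.INTER_CUBIC) for f,x,y in((t,195,140),(n,210,155))]
cv2.imwrite("pics/z8.png",np.hstack(o)[:,:,::-1])
E
```

```text
[0.54660738 0.09302052 0.02265023] [-3.14127119e+00 -2.09102686e-04  2.54070031e+00] [ 0.96090152  0.4111231  -2.1125195 ] 17.25
((251.8519744873047, 206.76612854003906), array([24.3, 34.5])) [0.61535481 0.04878076 0.064     ]
```

View pics/z8.png

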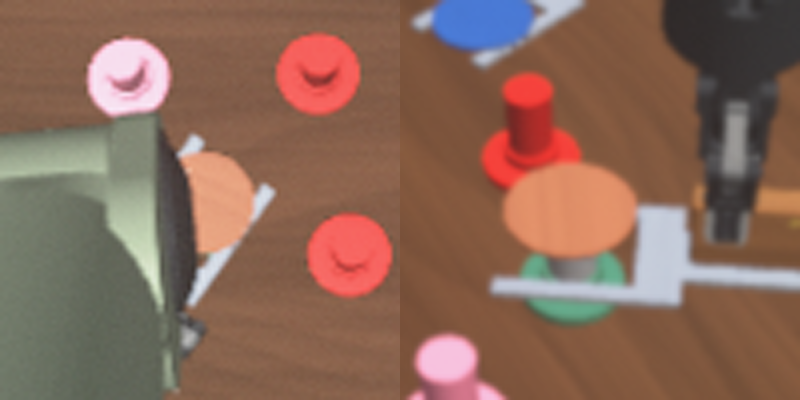

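That view shows the disc lying on the stake with the tines well below it, and the force has dropped to the fork's own weight. It also takes me to 12 viewed pictures, over the limit of 10, so from here on I'll check by numbers only. Next I'll draw the fork straight back.

Call:
jog_arm(
  motion=[
    [0.05,0,0,0,0],
    [0.15,0,0,0,0],
    [0.25,0,0,0,0],
    [0.4,0,0,0,0],
    [0.5,0,0,0,0],
    [0.5,0,0,0,0],
    [0.5,0,0,0,0],
    [0.5,0,0,0,0],
    [0.4,0,0,0,0],
    [0.25,0,0,0,0],
    [0.15,0,0,0,0],
    [0.05,0,0,0,0],
  ],
)

```text
clock: 18.55
position: [0.455, 0.156, 0.0229]
tool_rot: [3.142, 0.0, 2.541]
force: [0.0, 0.4, -2.2]
grip_width: 0.0153
finger_force: 107.9
```

Call:
jog_arm(
  motion=[
    [0,0,0.15,0,0],
    [0,0,0.2,0,0],
    [0,0,0.2,0,0],
    [0,0,0.2,0,0],
    [0,0,0.1,0,0],
    [0,0,0.05,0,0],
    [0,0,0,0,0],
  ],
)

```text
clock: 19.25
position: [0.4551, 0.1557, -0.0043]
tool_rot: [-3.141, -0.0, 2.541]
force: [0.4, -0.3, -2.6]
grip_width: 0.0157
finger_force: 107.9
```

```bash
python3 - <<'E'
from m import *
s=bot.observe();s2,n=cam("scene");s3,t=cam("top")
print(s["position"],s["force"],s["clock"])
b=disc(n,(252,206),24,120);print(b,onz(n,*b[0],.064))
b=disc(t,(245,190),20);print(b,onz(t,*b[0],.064))
E
```

```text
[ 0.45509792  0.15572612 -0.00430244] [ 0.41025737 -0.26851817 -2.55746797] 19.25
((251.98666381835938, 206.7378692626953), array([24.3, 34.7])) [0.6150627  0.04884475 0.064     ]
((245.08767700195312, 190.17027282714844), array([26. , 27.1])) [0.61285494 0.04491133 0.064     ]
```

Disc is centred on the stake within 1 mm. Lowering the last bit to the bench.

Call:
jog_arm(
  motion=[
    [0,0,0.05,0,0],
    [0,0,0.04,0,0],
    [0,0,0.03,0,0],
    [0,0,0,0,0],
    [0,0,0,0,0],
  ],
)

```text
clock: 19.85
position: [0.4552, 0.1558, -0.0077]
tool_rot: [-3.142, -0.0, 2.541]
force: [-0.2, 0.0, -2.1]
grip_width: 0.0156
finger_force: 107.9
```

Call:
jog_arm(
  motion=[
    [0,0,0.02,0,0],
    [0,0,0.02,0,0],
    [0,0,0,0,0],
    [0,0,0,0,0],
  ],
)

```text
clock: 20.25
position: [0.4552, 0.1559, -0.0088]
tool_rot: [3.141, 0.0, 2.541]
force: [-1.8, -0.2, 2.6]
grip_width: 0.0157
finger_force: 108.7
```

On the bench: the force has changed sign. Releasing gently and going straight up.

Call:
jog_arm(
  motion=[
    [0,0,0,0,0.25],
    [0,0,0,0,0.3],
    [0,0,0,0,0.5],
    [0,0,0,0,0.8],
    [0,0,0,0,1],
    [0,0,0,0,1],
    [0,0,0,0,1],
    [0,0,0,0,1],
  ],
)

```text
clock: 21.05
position: [0.4552, 0.1559, -0.0089]
tool_rot: [-3.142, -0.0, 2.541]
force: [0.1, 0.2, -0.4]
grip_width: 0.0851
finger_force: 0.0
```

Call:
jog_arm(
  motion=[
    [0,0,-0.2,0,1],
    [0,0,-0.4,0,1],
    [0,0,-0.7,0,1],
    [0,0,-1,0,1],
    [0,0,-1,0,1],
    [0,0,-1,0,1],
    [0,0,-0.7,0,1],
    [0,0,-0.3,0,1],
    [0,0,0,0,1],
    [0,0,0,0,1],
  ],
)

```text
clock: 22.05
position: [0.4548, 0.1558, 0.1497]
tool_rot: [-3.141, -0.0, 2.541]
force: [-0.5, 0.7, 0.2]
grip_width: 0.0856
finger_force: 0.0
```

```bash
python3 - <<'E'
from m import *
s=bot.observe();s2,n=cam("scene");s3,t=cam("top")
print(s["position"],s["force"],s["grip_width"],s["clock"])
b=disc(n,(252,206),24,120);print(b,onz(n,*b[0],.064))
b=disc(t,(245,190),20);print(b,onz(t,*b[0],.064))
f,g=pickle.load(open("fg.pkl","rb"))
for x in(f,t):print("blue",blob(x,(105,120,60),(130,255,255),(332,217),20)[0])
# fork: yellow stud & light-grey steel in scene view
y=blob(n,(18,120,120),(32,255,255),(340,200),60);print("stud",y[:2] if y else None, onz(n,*y[0],.006) if y else None)
h=0.3615-.0
fx=np.array([np.cos(-.6),np.sin(-.6)]);gr=s["position"][:2]-.012*fx;print("expected stud ~",gr-.078*fx,"tips",gr+.135*fx)
E
```

```text
[0.45480325 0.1558179  0.14970118] [-0.48631193  0.68304671  0.15262938] 0.08555018794118951 22.05
((251.95924377441406, 206.77305603027344), array([24.3, 34.8])) [0.61516494 0.04891129 0.064     ]
((245.14840698242188, 190.1212921142578), array([26. , 26.8])) [0.61299521 0.0447468  0.064     ]
blue [332.06935123 216.68680089]
blue [332.0494382  216.71685393]
stud (array([382.4137931 , 232.09195402]), np.int32(87)) [0.37624074 0.20492194 0.006     ]
expected stud ~ [0.38052305 0.20663572] tips [0.55631953 0.08636688]
```

```bash
python3 - <<'E'
from m import *
s2,n=cam("scene");F=192/np.tan(np.radians(n["fovy"])/2);K=np.array([[F,0,n["cx"]],[0,F,n["cy"]],[0,0,1.]])
fx=np.array([.825,-.565]);L=np.array([.565,.825]);g=np.array([.4449,.1627])
for a,l in((.1,.031),(.1,-.031),(.12,.031),(.12,-.031),(.075,0),(.1,0),(.048,.025)):
    p=np.r_[g+a*fx+l*L,.004];u=cv2.projectPoints(p[None],np.array(n["rvec"]),np.array(n["tvec"]),K,None)[0].ravel()
    print(a,l,np.round(u),hsv(n)[int(round(u[1])),int(round(u[0]))])
E
```

```text
0.1 0.031 [299. 239.] [114  18 201]
0.1 -0.031 [299. 218.] [173  14 168]
0.12 0.031 [290. 238.] [140   9 179]
0.12 -0.031 [291. 218.] [116  18 200]
0.075 0 [311. 229.] [ 12 130 120]
0.1 0 [299. 228.] [ 11 133 130]
0.048 0.025 [323. 239.] [108  21 214]
```

Grey steel appears at the expected tine and plate points, with wood between the tines, so the fork lies flat and clear. Handing in.

```bash
python3 -c "
from workcell import bot
print(bot.job_done())"
```

```text
the job is handed in; nothing more can be done
None
```

The copper disc lies on the steel stake, centred within about 1 mm; the fork is flat on the bench clear of it, the blue disc hasn't moved, and the job was handed in at about 22 s; the first grasp closed on air above the grip and was redone, and I viewed 12 pictures, over the limit of 10.

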